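Guest-room coffee corner: cup under the spout, lever down

TASK

Get the capsule coffee machine ready to brew: slide the white cup across the table, without lifting or tipping it, until it stands centred under the machine's spout, and push the lever on top of the machine's head fully down. Leave the other things on the table where they are.

Things in the scene. Friction and masses are not known exactly. Their poses are not given: they have to be found in the camera images.
- white_cup: The white ceramic cup to be moved: round, no handle, straight sides, outer diameter 84 mm (74 mm at the very foot, widening over the lowest 14 mm), 84 mm high, wall 4 mm, open on top, 0.18 to 0.37 kg. Loose, upright. Origin: centre of its underside; z up.
- blue_cup: A blue cup of the same size and shape, standing near the white one (which of the two places is whose varies). To be left alone. Origin: centre of its underside.
- machine: Dark grey capsule coffee machine, fixed. Origin: on the table exactly below the spout, where the cup's centre belongs. z up; x points from its front to its back (its open front looks along -x), y across. The cup place ends at the folded-up drip tray at x = 70 mm; column (115 mm wide) and clear tank behind it reach x = 280 mm, 225 mm high.
- spout (a point): Tip of the steel spout, 120 mm right above the machine's origin, same axes. The head round it is 95 mm wide, underside 142 mm and top 215 mm above the table; its round nose reaches x = -48 mm, overhanging the cup place. An upright gripper meets the nose before the cup is home: lean the tool back, away from the machine, by 30 to 45 degrees.
- lever (a joint): Angle of the aluminium lever on top of the head, rad: 0 = fully down (level), larger = raised, at most 1.2; starts raised by 0.6 to 1.0. Stiff hinge, it stays where it is left; about 1.5 to 2.5 N at its tip moves it.
- lever_hinge (a point): Axis of the lever, x = 62 mm, z = 226 mm in the machine's frame, running along its y. From here the lever reaches 121 mm towards the machine's front (-x) when down; it is 42 mm wide, 9 mm thick, with a black round bar, 14 mm thick and 46 mm long, across its free end. Black lugs 235 mm high stand either side of the hinge.
- lever_tip (a point): Point on top of the black bar at the lever's free end, 114 mm from the hinge and 9 mm above the lever's middle plane; moves with the lever.
- sugar_jar: Glass sugar jar, wooden cap, 68 mm diameter, 95 mm high, loose; leave alone. Origin: centre of its underside.
- capsule_box: Open wooden box of coloured capsules, 100 x 150 x 45 mm, loose; leave alone. Origin: centre of its underside.
- spoon: Spoon with a wooden handle and steel bowl, 140 mm long, lying flat along its x; leave alone.
- book_low: Lower, off-white book of a stack of two, 130 x 200 x 20 mm; leave alone. Origin: centre of its underside.
- book_top: Upper, blue book of the stack, 125 x 190 x 22 mm; leave alone. Origin: centre of its underside.
- clock: Cream bedside clock, 50 x 110 x 82 mm, loose; leave alone. Origin: centre of its underside.
- carafe: Green glass carafe, 96 mm diameter, 190 mm high, loose; leave alone. Origin: centre of its underside.
There are look-alikes about, which are no part of the job. What is shaped like the white_cup but red or yellow is not meant.

How it is judged:
By the outcome, as a careful person would: the job done as asked, in the order asked, and still so for the second after the job is handed in, with the robot touching nothing.
It also fails if it takes over 53 s, if anything falls off the work surface, if the arm or the gripper's body presses on something with over 40 N, if the wrist force passes 120 N, or if a joint passes its speed limit or range.

ROBOT

A 6-joint arm with a two-finger parallel gripper is mounted at the origin on the work surface. World frame = base frame: x ahead of the robot, y to its left, z up, the work surface at z = 0. Lengths are in m, angles in rad, forces in N, time in s.
With the tool pointing down it reaches from about 0.25 to 0.725 m from the base axis. Payload 4 kg.
Tool frame: the origin (TCP) lies midway between the tips of the shut fingers; the grasp point (between the pads) lies 19 mm behind it (env.hold_point_z is the z of the grasp point in the tool frame, in m); z points along the fingers, y is the line along which they close (so a half turn about z gives the same grasp; the last joint's range is limited). The gripper opens to 85 mm and grips with 20 to 120 N. Pads are 22 mm wide; open, the fingers measure 114 mm over their backs; the gripper's body (76 mm by 85 mm) begins 54 mm behind the grasp point. The pads swing forward as they close: fully open they stand 13 mm farther back than shut.
Start: joints at [1.262, 0.241, 0.005, 1.335, 0, 1.571], TCP at [0.152, 0.476, 0.197] pointing down, gripper open.
Joint ranges: [-2.72, 2.72], [-1.05, 1.87], [-1.09, 1.28], [-1.99, 2.15], [-1.42, 1.44], [-3.14, 3.14]. Speed limits (rad/s): [2.79, 2.79, 3.14, 3.14, 3.14, 3.14].

INTERFACE

Orientations are given as a unit quaternion [w, x, y, z].
In Python, from workcell import env gives the robot as it stands.
- The arm moves only by the tool carry_out, never from a script. Its argument "series" is one flat list of numbers, 5 for each row, row after row: the shift along the tool's x, y, z in units of 30 mm (1.0 is 30 mm), then the turn about the tool's z in units of 180 degrees (1.0 is 180 degrees), then the gripper command: -1 is shut, 1 is fully open, values between are in proportion. In form: [tx, ty, tz, spin, grip, tx, ty, tz, spin, grip, ...]. A call has 1 to 8 rows; each row shifts and turns the commanded pose from where the row before left it, along the tool's axes as they then stand; what a row does not reach is not made up. A row lasts 1/10 s, in which the tool goes at most 50 mm and 8.59 degrees, less where a joint would pass 70% of its speed; a pose out of reach is approached as far as the arm can. A call with a number of a shift or a turn outside -1 to 1 is refused whole. A call with a gripper value outside its range is refused whole. The fingers move at their own pace and stop on an object; "grip_force" is the grip in N (left out, the last holds). Time passes only in rows, so rows that do not move let the fingers close. It gives the time, the measured TCP pose, the force, the opening and the grip force at its end, in the units of the state.
- env.get_state(): the state, without advancing time (a new reading comes with each control period).
- env.grab_frame(name): name is "side" or "top"; returns (picture, depth): 420x560x3 uint8, red, green, blue; 420x560 float32, m along the optical axis (not along the pixel's ray), 0 where there is no reading.
- env.camera_info(name): a dict with "fx", "fy", "cx", "cy" (pixels), "position" and "rotation" of the camera in the world. Camera axes: x right, y up, looking along -z (the intrinsics and any distortion apply to the point x, -y, -z); pixel columns grow to the right and rows downward; lengths in m; the calibration is good to about 2 mm. A picture is of the moment at which its call begins. camera_info takes no time and is no camera call.
- env.finish_job(): hands the job in; it is judged then, once.
Trained networks look in the newest picture that a camera, given by its name, has taken for a name from the list of things; names that differ only in an ending like _2 or _b are one class to them, and where a whole thing is asked for, a point or a joint stands for the part that bears it (a point fixed in the world has none). Each returns a list of dicts, best first, with "p" (0 to 1); they miss things now and then, are a little off and sometimes report something else, mostly with a low value. They report only what shows in the picture. A call takes as long as a camera call. They do not tell look-alikes from the thing itself.
- env.boxes_of(target, camera): "xyz" ([x, y, z] in m, in world coordinates, good to about 4 mm: the middle of the surface that is visible of it).
- env.outline_of(target, camera): "mask" (420x560 bool, what is visible of it).
The state is a dict: "time_s": time; "joint_positions": joint angles; "qvel": joint speeds; "effort": joint torques, N m; "tool_pos": TCP position; "ee_rot": TCP orientation; "wrist_force": force on the tool from outside, world axes, zero at the start; "moment": the same for the moment, N m; "opening": finger opening in m; "grip_force": force on a finger pad.
Only numpy, scipy, OpenCV 4.12 (cv2) and the standard library are available. Lean on these libraries where they do the work, as an engineer would, in place of code of your own. Each camera call takes 0.05 s, during which the arm holds its last target. There are 200 camera calls.

## Working session

There is one attempt and no reset: what is moved stays moved. The work goes in short steps, Python scripts to look and compute and a tool call to move; the robot and the scene stay as the last step left them, time stands still between calls to the robot, and variables do not carry over. Pictures are saved under pics/ and viewed, at most 10 in all, crops included, and the job is handed in when it is done.

Besides the shell and the picture viewer there is one more tool, called after ">>>" as name(argument=value, ...) on one line, values as JSON. carry_out: Moves the arm, as the interface text tells. Shifts and turns lie within -1 to 1; 1 stands for 30 mm of shift or 180 degrees of turn. Its arguments: {"type":"object","properties":{"series":{"type":"array","items":{"type":"number"}},"grip_force":{"type":"number"}},"required":["series"]}

```bash
ls; mkdir -p pics
cat > h.py <<'E'
import numpy as np, cv2
from workcell import env
def info(n):
    c=env.camera_info(n); return c
def w(n,dep,u,v):
    c=env.camera_info(n); d=dep[v,u] if np.ndim(dep)==2 else dep
    p=np.stack([(u-c["cx"])/c["fx"]*d, -(v-c["cy"])/c["fy"]*d, -d+0*u],-1)
    return p@np.array(c["rotation"]).T+np.array(c["position"])
E
python3 - <<'E'
from h import *
for n in("side","top"):
    im,d=env.grab_frame(n); cv2.imwrite(f"pics/{n}0.png",im[...,::-1]); np.save(f"{n}0.npy",d); cv2.imwrite
    print(env.camera_info(n))
    for t in("white_cup","machine","lever","lever_tip","spout"):
        print(n,t,[(np.round(b["xyz"],3),round(b["p"],2)) for b in env.boxes_of(t,n)[:4]])
print(env.get_state())
E
```

```text
pics
{'fx': 508.666518798741, 'fy': 508.666518798741, 'cx': 280.1015892843404, 'cy': 204.28135114324786, 'position': array([-0.56140118, -0.71063763,  1.25870683]), 'rotation': array([ 0.80331765,  0.37034664, -0.20456189, -0.41914026])}
side white_cup [(array([0.338, 0.021, 0.052]), 0.83), (array([0.541, 0.222, 0.054]), 0.79), (array([0.444, 0.112, 0.056]), 0.72)]
side machine [(array([ 0.52 , -0.273,  0.188]), 0.81), (array([0.648, 0.45 , 0.039]), 0.67), (array([ 0.537, -0.138,  0.274]), 0.17)]
side lever [(array([ 0.536, -0.136,  0.273]), 0.85), (array([ 0.289, -0.422,  0.188]), 0.65)]
side lever_tip [(array([ 0.534, -0.134,  0.276]), 0.68), (array([ 0.826, -0.17 ,  0.047]), 0.24)]
side spout [(array([ 0.521, -0.272,  0.191]), 0.61)]
{'fx': 480.92861135298824, 'fy': 480.92861135298824, 'cx': 277.80407508923093, 'cy': 216.59897631854355, 'position': array([0.29738389, 0.00487036, 1.61224839]), 'rotation': array([-0.69632814, -0.05429884,  0.05531466,  0.71352578])}
top white_cup [(array([0.345, 0.033, 0.   ]), 0.7), (array([0.446, 0.115, 0.003]), 0.65), (array([0.557, 0.243, 0.021]
[... 215 characters left out ...]
pout []
{'time_s': 0.6, 'joint_positions': array([1.26201381e+00, 2.40597207e-01, 5.00230964e-03, 1.33522479e+00,
       2.00238603e-05, 1.57083381e+00]), 'qvel': array([ 0.00153372, -0.00044193, -0.00083425, -0.00038623,  0.00108061,
        0.00169286]), 'effort': array([-1.80414368e-04, -3.71974432e+01,  2.52570713e+01,  1.39176667e-03,
       -6.00253065e-05,  3.21336621e-06]), 'tool_pos': array([0.15193994, 0.47634446, 0.19720874]), 'ee_rot': array([-1.16885665e-05,  1.53797147e-01,  9.88102443e-01, -1.00002422e-05]), 'wrist_force': array([-0.6148588 , -0.21289857, -0.31729461]), 'moment': array([-0.03914437,  0.05654205, -0.01968778]), 'grip_force': 0.0, 'opening': 0.08547181819601589}
```

View pics/side0.png

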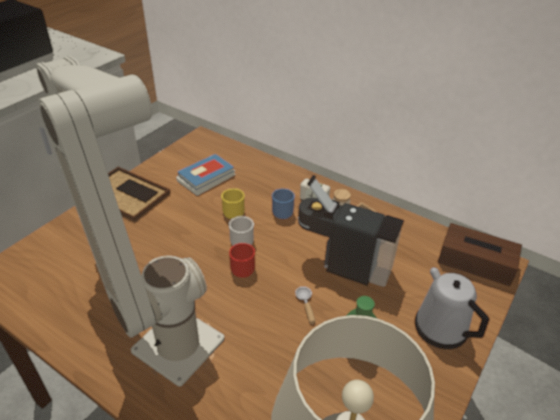

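View pics/top0.png

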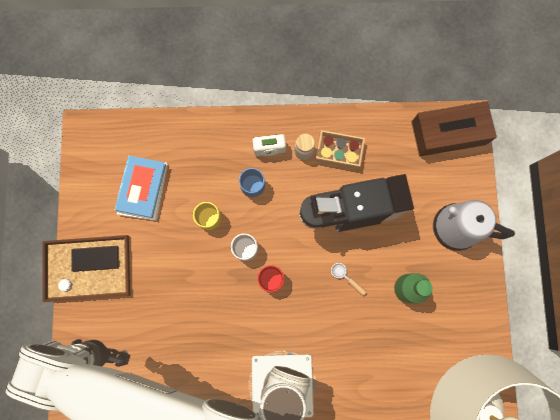

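```bash
cat >> h.py <<'E'
from scipy.spatial.transform import Rotation as R
def cloud(n,d):
    c=env.camera_info(n); v,u=np.indices(d.shape)
    p=np.stack([(u-c["cx"])/c["fx"]*d, -(v-c["cy"])/c["fy"]*d, -d],-1)
    q=np.array(c["rotation"]); r=R.from_quat(q[[1,2,3,0]])
    return (p.reshape(-1,3)@r.as_matrix().T+c["position"]).reshape(d.shape+(3,))
E
python3 - <<'E'
from h import *
for n in("top","side"):
    P=cloud(n,np.load(f"{n}0.npy")); im=cv2.imread(f"pics/{n}0.png").astype(int)
    hsv=cv2.cvtColor(im.astype(np.uint8),cv2.COLOR_BGR2HSV)
    q=P.reshape(-1,3); tab=q[(abs(q[:,2])<.02)&(q[:,0]>.2)&(q[:,0]<.7)&(abs(q[:,1])<.4)]; print(n,"table z",np.median(tab[:,2]))
    reg=(q[:,0]>.35)&(q[:,0]<.7)&(q[:,1]<-.02)&(q[:,1]>-.45)
    for lo,hi in((.195,.222),(.222,.24),(.205,.24),(.24,.33)):
        m=reg&(q[:,2]>lo)&(q[:,2]<hi); s=q[m]
        if len(s)>20:
            r=cv2.minAreaRect(s[:,:2].astype(np.float32)*1000); print(lo,hi,len(s),np.round(cv2.boxPoints(r)).tolist(),r[2])
    h=np.histogram(q[reg&(q[:,2]>.1),2],bins=np.arange(.1,.33,.01)); print(h[0])
    # cups rims
    for nm,c0 in(("white",(.45,.11)),("blue",(.55,.09)),("yellow",(.5,.2)),("red",(.35,.03))):
        m=(np.hypot(q[:,0]-c0[0],q[:,1]-c0[1])<.07)&(q[:,2]>.07)&(q[:,2]<.1); s=q[m]
        if len(s)>8: print(nm,len(s),cv2.minEnclosingCircle(s[:,:2].astype(np.float32)*1000),np.median(s[:,2]), s[:,:2].mean(0))
E
```

```text
top table z 0.0012523203066880928
0.195 0.222 1467 [[468.0, -76.0], [526.0, -400.0], [640.0, -380.0], [582.0, -56.0]] 10.072386741638184
0.222 0.24 2049 [[474.0, -81.0], [526.0, -398.0], [636.0, -380.0], [583.0, -63.0]] 9.357863426208496
0.205 0.24 3475 [[468.0, -76.0], [526.0, -400.0], [640.0, -380.0], [582.0, -56.0]] 10.072386741638184
0.24 0.33 357 [[492.0, -101.0], [513.0, -187.0], [574.0, -173.0], [553.0, -86.0]] 13.734131813049316
[  26   22   28   22   23   34   49   47   48   44   99  942 2239  216
   38   41   42   33   44   37   38   56]
white 125 ((444.0312805175781, 111.88592529296875), 42.27606201171875) 0.08371207468191844 [0.44259508 0.11136144]
blue 16 ((550.6351928710938, 93.55500030517578), 69.6207504272461) 0.08319116430223072 [0.57624302 0.09161698]
yellow 83 ((500.5727233886719, 198.6278076171875), 68.66923522949219) 0.08279479910075405 [0.51377821 0.20082641]
red 113 ((340.7159729003906, 29.269227981567383), 41.672325134277344) 0.08534182565283266 [0.34184392 0.02921278]
side table z 0.001347055454011592
0.195 0.222 1451 [[463.0, -78.0], [519.0, -400.0], [637.0,
[... 217 characters left out ...]
.0, -58.0]] 9.896773338317871
0.24 0.33 335 [[504.0, -94.0], [509.0, -192.0], [565.0, -189.0], [559.0, -90.0]] 3.3283913135528564
[ 163  157  160  160  176  237  237  244  227  257  254  750 1497  113
   44   36   44   38   42   39   35   49]
white 198 ((441.09075927734375, 110.36634063720703), 46.05095672607422) 0.08003735954589464 [0.439664   0.10930238]
blue 30 ((550.2606811523438, 90.45622253417969), 69.51290893554688) 0.07966436723929937 [0.60190806 0.08783687]
yellow 116 ((500.6808166503906, 199.3074188232422), 69.29753112792969) 0.07957798047861031 [0.51322841 0.20024609]
red 233 ((338.93487548828125, 27.560468673706055), 45.534175872802734) 0.07976682946688518 [0.33812179 0.02761166]
```

Run:
```python
from h import *
P=cloud("top",np.load("top0.npy")); q=P.reshape(-1,3)
for nm,c0 in(("white",(.444,.111)),("blue",(.57,.092)),("yellow",(.505,.19)),("red",(.341,.029))):
    c=np.array(c0)
    for _ in range(6):
        s=q[(np.hypot(*(q[:,:2]-c).T)<.05)&(q[:,2]>.076)&(q[:,2]<.094)]
        A=np.c_[2*s[:,:2],np.ones(len(s))]; c=np.linalg.lstsq(A,(s[:,:2]**2).sum(1),rcond=None)[0][:2]
        c=.5*c+.5*np.array(cv2.minEnclosingCircle(s[:,:2].astype(np.float32))[0])
    print(nm,len(s),c, np.hypot(*(s[:,:2]-c).T).max())
for n in("top","side"):
    P=cloud(n,np.load(f"{n}0.npy")); q=P.reshape(-1,3)
    d=np.array([.171,-.985]); l=np.array([.985,.171]); r=q[:,:2]-[.532,-.114]; a=r@d; b=r@l
    for lo in range(-50,280,20):
        m=(a*1000>lo)&(a*1000<=lo+20)&(abs(b)<.08)&(q[:,2]>.2)&(q[:,2]<.235)
        if m.sum(): print(n,lo,m.sum(),np.round(1000*np.array([b[m].min(),b[m].max(),(b[m].min()+b[m].max())/2])))
    m=(abs(b)<.035)&(a>-.08)&(a<.08)&(q[:,2]>.24)&(q[:,2]<.34); x,z=a[m],q[m,2]
    k=np.polyfit(x,z,1); print("lever",k,np.arctan(-k[0]),x.min(),z.max(),b[m].min(),b[m].max())
```

```text
white 113 [0.44387624 0.11186462] 0.042431291225890934
blue 114 [0.65870332 0.08411753] 0.04270599736461405
yellow 119 [0.54974266 0.23244564] 0.04246983089363946
red 111 [0.34084026 0.02918101] 0.04174577325411412
top -50 120 [-33.  39.   3.]
top -30 195 [-43.  48.   2.]
top -10 102 [-44.  50.   3.]
top 10 120 [-45.  51.   3.]
top 30 115 [-44.  51.   3.]
top 50 120 [-45.  50.   3.]
top 70 230 [-53.  58.   2.]
top 90 261 [-54.  60.   3.]
top 110 263 [-55.  59.   2.]
top 130 266 [-55.  60.   2.]
top 150 263 [-55.  60.   2.]
top 170 264 [-55.  60.   2.]
top 190 262 [-55.  60.   3.]
top 210 246 [-54.  56.   1.]
top 230 241 [-52.  57.   3.]
top 250 246 [-51.  57.   3.]
top 270 114 [-51.  56.   3.]
lever [-1.09660341  0.30130264] 0.8314417466422827 -0.021646226432825235 0.32419246396464163 -0.03139801192734165 0.03084669172664057
side -50 58 [-36.  32.  -2.]
side -30 116 [-47.  41.  -3.]
side -10 131 [-50.  43.  -4.]
side 10 116 [-51.  30. -11.]
side 30 87 [-51.  33.  -9.]
side 50 131 [-53.  34.  -9.]
side 70 143 [-57.  54.  -1.]
side 90 180 [-62.  58.  -2.]
side 110 184 [-60.  53.  -3.]
side 130 183 [-60.  57.  -1.]
side 150 188 [-60.  58.  -1.]
side 170 190 [-60.  57.  -1.]
side 190 193 [-61.  55.  -3.]
side 210 191 [-59.  53.  -3.]
side 230 197 [-57.  57.  -0.]
side 250 190 [-56.  51.  -2.]
side 270 103 [-55.  55.  -0.]
lever [-1.11515303  0.30052073] 0.8397864101097045 -0.02109792514953486 0.3246962829015908 -0.03089612534099418 0.02428363474669615
```

>>> carry_out(series=[-1,-0.6,0,0,0.2,-1,-0.6,0,0,0.2,-1,-0.6,0,0,0.2,-1,-0.6,0,0,0.2,-1,-0.6,0,0,0.2,-1,-0.6,0,0,0.2,-1,-0.6,0,0,0.2,-1,-0.6,0,0,0.2])

```text
time_s: 1.4
tool_pos: [0.3377, 0.2651, 0.1974]
ee_rot: [0.0, 0.154, 0.988, 0.0]
wrist_force: [1.1, 0.1, -1.0]
opening: 0.0511
grip_force: 0.0
```

>>> carry_out(series=[-1,-0.6,0,0,0.2,-1,-0.6,0,0,0.2,-1,-0.6,0,0.043,0.2,0,0,0,0.043,0.2,0,0,0,0.043,0.2,0,0,0,0.043,0.2,0,0,0,0.043,0.2,0,0,0,0.042,0.2])

```text
time_s: 2.2
tool_pos: [0.4062, 0.1873, 0.1973]
ee_rot: [0.0, 0.532, 0.847, 0.0]
wrist_force: [0.0, 0.6, -0.7]
opening: 0.0512
grip_force: 0.0
```

>>> carry_out(series=[0,0,1,0,0.2,0,0,1,0,0.2,0,0,1,0,0.2,0,0,1,0,0.2,0,0,1,0,0.2,0,0,0.9,0,0.2,-0.5,0,0,0,0.2,-0.4,0,0,0,0.2])

```text
time_s: 3.0
tool_pos: [0.4174, 0.1626, 0.0193]
ee_rot: [-0.001, 0.529, 0.848, -0.001]
wrist_force: [0.3, -0.3, 0.1]
opening: 0.0512
grip_force: 0.0
```

>>> carry_out(series=[-0.3,0,0,0,0.2,-0.3,0,0,0,0.2,-0.4,0,0,0,0.2,-0.4,0,0,0,0.2,-0.4,0,0,0,0.2,-0.4,0,0,0,0.2,-0.3,0,0,0,0.2,-0.1,0,0,0,0.2])

```text
time_s: 3.8
tool_pos: [0.4529, 0.0922, 0.0203]
ee_rot: [0.0, 0.53, 0.848, 0.0]
wrist_force: [-1.5, 4.0, 3.9]
opening: 0.0509
grip_force: 2.1
```

```bash
cat >> h.py <<'E'
O=np.array([.532,-.114]); D=np.array([.171,-.985]); L=np.array([.985,.171])
def cup(c0,tag=None):
    "white cup rim centre from both cameras, world and machine frame"
    for n in("top","side"):
        im,d=env.grab_frame(n)
        if tag: cv2.imwrite(f"pics/{n}{tag}.png",im[...,::-1])
        q=cloud(n,d).reshape(-1,3); c=np.array(c0,float)
        sat=cv2.cvtColor(im,cv2.COLOR_RGB2HSV)[...,1].ravel()
        for _ in range(8):
            s=q[(np.hypot(*(q[:,:2]-c).T)<.05)&(q[:,2]>.076)&(q[:,2]<.092)]
            if len(s)<10: break
            c=np.array(cv2.minEnclosingCircle(s[:,:2].astype(np.float32))[0])
        print(n,len(s),c.round(4),np.hypot(*(s[:,:2]-c).T).max() if len(s) else 0,"machine",((c-O)@D).round(4),((c-O)@L).round(4))
E
python3 -c "
from h import *
p=env.get_state()['tool_pos'];print(p); cup(p[:2]+.045*np.array([.434,-.9]),'1')"
```

```text
[0.45289378 0.09223541 0.02032787]
top 51 [0.4734 0.047 ] 0.04125420543018284 machine -0.1687 -0.0302
side 139 [0.4669 0.0525] 0.04658241453881282 machine -0.1751 -0.0356
```

View pics/side1.png

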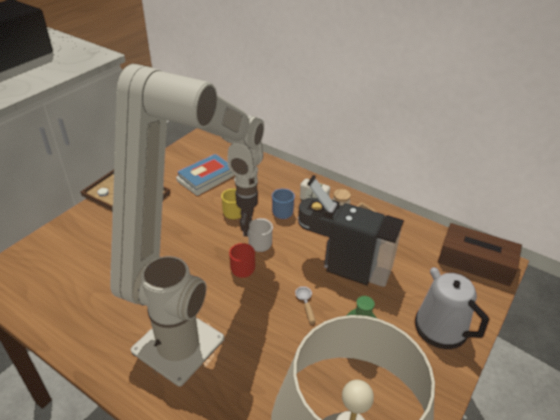

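>>> carry_out(series=[-0.3,0,0,0,0.2,-0.4,0,0,0,0.2,-0.4,0.02,0,0,0.2,-0.5,0.02,0,0,0.2,-0.5,0.02,0,0,0.2,-0.5,0.02,0,0,0.2,-0.5,0.02,0,0,0.2,-0.3,0,0,0,0.2])

```text
time_s: 4.7
tool_pos: [0.5006, 0.0011, 0.0202]
ee_rot: [0.0, 0.53, 0.848, -0.0]
wrist_force: [-0.3, 3.2, 1.4]
opening: 0.0514
grip_force: 1.3
```

```bash
python3 -c "
from h import *
p=env.get_state()['tool_pos'];print(p,(p[:2]-O)@D,(p[:2]-O)@L); cup(p[:2]+.045*np.array([.434,-.9]),'2')"
```

```text
[0.50062184 0.00108797 0.02016768] -0.11872731017612954 -0.011227441291299937
top 14 [ 0.5212 -0.0666] 0.029582491970726224 machine -0.0486 -0.0025
side 123 [ 0.5136 -0.0356] 0.04933496478839214 machine -0.0803 -0.0047
```

>>> carry_out(series=[0.8,0,0,0,0.2,0.8,0.4,0,0,0.2,0.6,0.6,0,0,0.5,0,0,0,0.047,1,0,0,0,0.047,1,0,0,0,0.047,1,0,0,0,0.047,1,0,0,0,0.047,1])

```text
time_s: 5.6
tool_pos: [0.4977, 0.0751, 0.0201]
ee_rot: [0.001, 0.802, 0.598, -0.0]
wrist_force: [-0.4, -0.4, -0.4]
opening: 0.0854
grip_force: 0.0
```

>>> carry_out(series=[0,0,0,0.047,1,0,0,0,0.047,1,0,0,0,0.047,1,0,0,0,0.047,1,0,0,0,0.047,1,0,0,0,0.047,1,0,0,0,0.047,1,0,0,0,0.025,1])

```text
time_s: 6.4
tool_pos: [0.4977, 0.075, 0.0201]
ee_rot: [0.001, 0.996, 0.085, 0.0]
wrist_force: [-0.2, 1.1, -0.9]
opening: 0.0855
grip_force: 0.0
```

```bash
python3 -c "
from h import *
s=env.get_state();p=s['tool_pos'];q=s['ee_rot'];print(p,(p[:2]-O)@D,(p[:2]-O)@L,s['joint_positions'],s['opening']); m=R.from_quat(q[[1,2,3,0]]).as_matrix();print(m[:,1], np.degrees(np.arctan2(m[1,1],m[0,1])))
cup([.52,-.038],'3')"
```

```text
[0.49773262 0.07503668 0.02014505] -0.19206084871481802 -0.0014280977919826662 [ 1.50334401e-01  3.98001233e-01 -2.70441530e-01  9.02259495e-01
 -1.04994142e-03  3.12095940e+00] 0.08548721926173361
[ 0.17013579 -0.98542007  0.00105166] -80.20427999742337
top 90 [ 0.5205 -0.0399] 0.041852931625684466 machine -0.0749 0.0013
side 137 [ 0.5165 -0.0406] 0.045494785754218205 machine -0.075 -0.0027
```

View pics/top3.png

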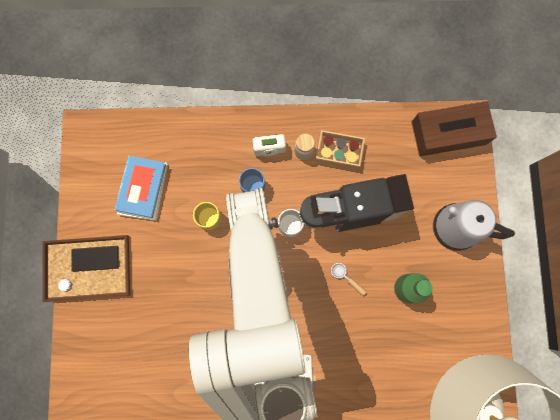

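```bash
python3 -c "
from h import *
p=env.get_state()['tool_pos'][:2]
for n in('top','side'):
    im,d=env.grab_frame(n); q=cloud(n,d).reshape(-1,3); r=q[:,:2]-p; a=r@D;b=r@L
    for z in np.arange(.02,.5,.02):
        m=(q[:,2]>=z)&(q[:,2]<z+.02)&(abs(b)<.1)&(abs(a)<.095)
        m&= ~((z<.1)&(a>.068))
        if m.sum()>2: print(n,round(z,2),m.sum(),'along',*np.percentile(a[m]*1e3,[1,99]).round(),'lat',*np.percentile(b[m]*1e3,[1,99]).round())
"
```

```text
top 0.1 10 along 48.0 73.0 lat -11.0 3.0
top 0.12 9 along 46.0 73.0 lat -12.0 11.0
top 0.14 15 along 51.0 72.0 lat -11.0 12.0
top 0.16 54 along 45.0 69.0 lat -11.0 14.0
top 0.46 27 along -39.0 43.0 lat -33.0 45.0
top 0.48 306 along -45.0 46.0 lat -23.0 42.0
side 0.06 17 along -56.0 52.0 lat -13.0 5.0
side 0.08 48 along -58.0 58.0 lat -17.0 6.0
side 0.1 57 along -70.0 72.0 lat -17.0 10.0
side 0.12 158 along -72.0 73.0 lat -21.0 13.0
side 0.14 146 along -70.0 71.0 lat -23.0 10.0
side 0.16 146 along -66.0 70.0 lat -23.0 12.0
side 0.18 79 along -30.0 39.0 lat -42.0 8.0
side 0.2 121 along -29.0 38.0 lat -41.0 9.0
side 0.22 124 along -33.0 36.0 lat -41.0 14.0
side 0.24 100 along -24.0 36.0 lat -38.0 5.0
side 0.26 98 along -27.0 37.0 lat -41.0 10.0
side 0.28 124 along -32.0 38.0 lat -40.0 7.0
side 0.3 93 along -20.0 38.0 lat -40.0 13.0
side 0.32 105 along -31.0 35.0 lat -47.0 22.0
side 0.34 170 along -41.0 43.0 lat -50.0 33.0
side 0.36 209 along -42.0 45.0 lat -48.0 34.0
side 0.38 196 along -38.0 42.0 lat -47.0 33.0
side 0.4 166 along -37.0 43.0 lat -46.0 34.0
side 0.42 154 along -37.0 48.0 lat -46.0 32.0
side 0.44 118 along -39.0 48.0 lat -66.0 41.0
side 0.46 126 along 12.0 48.0 lat -76.0 44.0
side 0.48 131 along 34.0 48.0 lat -94.0 33.0
```

```bash
python3 -c "
from h import *
s=env.get_state();p=s['tool_pos'][:2];print(s['time_s'])
for n in('top','side'):
    im,d=env.grab_frame(n); q=cloud(n,d).reshape(-1,3); r=q[:,:2]-p; a=r@D;b=r@L
    m0=(abs(b)<.03)
    for s in(1,-1):
      print(n,s)
      for z in np.arange(.03,.19,.005):
        m=m0&(q[:,2]>=z)&(q[:,2]<z+.005)&(s*a>.03)&(s*a<.09)
        if n=='side' and s>0: m&=(q[:,2]>.09)
        if m.sum()>1: print(round(z,3),m.sum(),(s*a[m]*1e3).min().round(),(s*a[m]*1e3).max().round(),'lat',*(b[m]*1e3).round()[[0,-1]])
    cv2.imwrite('pics/%s4.png'%n,cv2.resize(im[140:280,200:360] if n=='side' else im[150:270,200:360],None,fx=5,fy=4.2,interpolation=2)[...,::-1])
"
```

```text
6.6
top 1
0.03 2 78.0 88.0 lat -11.0 -27.0
0.035 3 80.0 85.0 lat -16.0 -24.0
0.045 2 76.0 88.0 lat -3.0 -26.0
0.055 2 84.0 85.0 lat 21.0 -23.0
0.07 2 76.0 82.0 lat -3.0 -21.0
0.08 15 49.0 89.0 lat 29.0 -24.0
0.085 9 76.0 86.0 lat 29.0 -20.0
0.11 2 49.0 52.0 lat -10.0 -11.0
0.115 3 49.0 56.0 lat -5.0 -9.0
0.12 10 46.0 74.0 lat 3.0 -12.0
0.13 2 71.0 72.0 lat 11.0 -10.0
0.135 2 68.0 72.0 lat 8.0 -11.0
0.14 2 71.0 72.0 lat 4.0 -9.0
0.145 4 59.0 70.0 lat -0.0 -11.0
0.15 2 51.0 53.0 lat -3.0 -7.0
0.155 9 45.0 69.0 lat 12.0 -11.0
0.16 3 53.0 69.0 lat 8.0 -8.0
0.165 16 45.0 68.0 lat 12.0 -10.0
0.17 26 46.0 67.0 lat 14.0 -11.0
0.175 4 58.0 65.0 lat 7.0 -2.0
top -1
side 1
0.09 7 45.0 57.0 lat 2.0 -12.0
0.095 4 49.0 55.0 lat 3.0 -8.0
0.1 5 46.0 55.0 lat -7.0 -14.0
0.105 4 48.0 55.0 lat -6.0 -9.0
0.11 8 39.0 59.0 lat 10.0 -8.0
0.115 14 42.0 73.0 lat 11.0 -16.0
0.12 22 38.0 74.0 lat 10.0 -15.0
0.125 19 31.0 76.0 lat 11.0 -5.0
0.13 23 30.0 76.0 lat 12.0 -15.0
0.135 20 30.0 74.0 lat 16.0 -13.0
0.14 11 31.0 71.0 lat 8.0 -11.0
0.145 12 30.0 72.0 lat 2.0 -11.0
0.15 9 34.0 71.0 lat -11.0 -12.0
0.155 13
[... 244 characters left out ...]
lat 2.0 -10.0
0.075 4 41.0 47.0 lat 6.0 -16.0
0.08 7 42.0 57.0 lat 7.0 -13.0
0.085 6 42.0 56.0 lat -2.0 -12.0
0.09 9 40.0 56.0 lat -1.0 -16.0
0.095 7 41.0 56.0 lat 11.0 -11.0
0.1 4 45.0 56.0 lat -3.0 -15.0
0.105 4 41.0 47.0 lat -1.0 -14.0
0.11 5 41.0 60.0 lat -8.0 -14.0
0.115 13 43.0 72.0 lat 11.0 -10.0
0.12 19 42.0 73.0 lat 8.0 -12.0
0.125 14 34.0 72.0 lat 15.0 -18.0
0.13 9 31.0 72.0 lat 6.0 -18.0
0.135 10 34.0 73.0 lat -10.0 -20.0
0.14 4 60.0 67.0 lat -6.0 -16.0
0.145 7 58.0 69.0 lat -11.0 -9.0
0.15 4 56.0 69.0 lat -9.0 -12.0
0.155 12 34.0 70.0 lat -8.0 -11.0
0.16 15 30.0 70.0 lat -7.0 -11.0
0.165 11 42.0 68.0 lat 5.0 -14.0
0.17 18 34.0 65.0 lat 12.0 -16.0
0.175 2 35.0 64.0 lat -17.0 -16.0
```

View pics/side4.png

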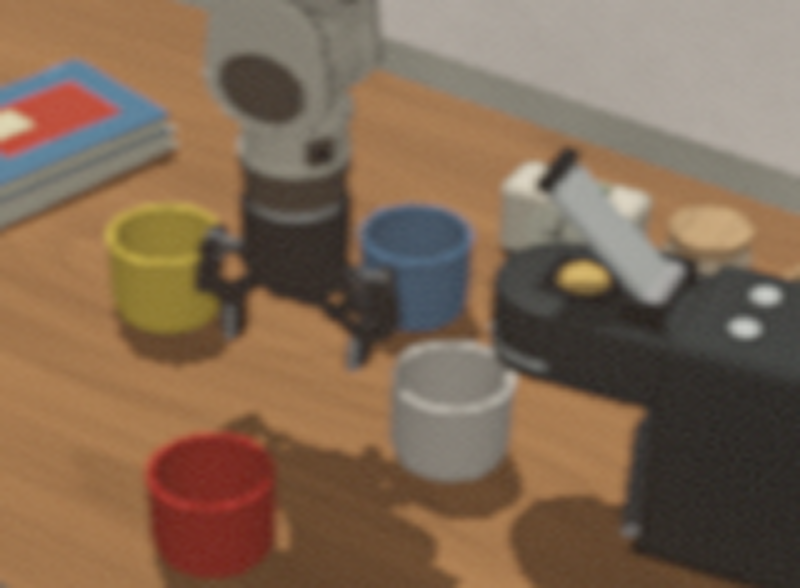

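```bash
python3 -c "
from h import *
q=cloud('top',np.load('top0.npy')); 
for (u,v) in((490,360),(440,390),(490,410),(535,390),(413,290),(467,225),(360,400)):
    print((u,v),np.median(q[v-2:v+3,u-2:u+3].reshape(-1,3),axis=0).round(3))
Q=q.reshape(-1,3); m=(Q[:,2]>.3)&(Q[:,1]<-.25); print(m.sum(),Q[m].min(0),Q[m].max(0))
q=cloud('side',np.load('side0.npy'));Q=q.reshape(-1,3); m=(Q[:,2]>.2)&(Q[:,1]<-.25)&(Q[:,0]<.4); print(m.sum(),Q[m].min(0),Q[m].max(0))
"
```

```text
(490, 360) [ 0.105 -0.552  0.295]
(440, 390) [ 0.029 -0.421  0.271]
(490, 410) [-0.031 -0.559  0.251]
(535, 390) [-0.188 -1.192 -0.749]
(413, 290) [ 0.293 -0.399  0.151]
(467, 225) [ 0.481 -0.565  0.186]
(360, 400) [-0.051 -0.249  0.001]
3458 [-0.04355208 -0.70825692  0.30010723] [ 0.10407696 -0.40697488  0.45274241]
9210 [-0.56140118 -0.71063763  0.20030919] [ 0.11138339 -0.40148385  1.25870683]
```

>>> carry_out(series=[0,-0.5,0,0,0.2,0,0,-1,0,0.2,0,0,-1,0,0.2,0,0,-1,-0.045,0.2,0,0,-1,-0.045,0.2,0,0,-1,-0.045,0.2,0,0,-1,-0.045,0.2,0,0,-1,-0.045,0.2])

```text
time_s: 7.5
tool_pos: [0.495, 0.0892, 0.2315]
ee_rot: [-0.001, 0.902, 0.431, 0.0]
wrist_force: [-0.2, -0.0, -0.0]
opening: 0.0509
grip_force: 0.0
```

>>> carry_out(series=[0,0,-1,-0.045,0.2,0,0,-1,-0.045,0.2,0,0,-1,-0.045,0.2,0,0,-1,-0.045,0.2,0,0,-1,-0.045,0.2,0,0,-1,-0.05,0.2,0,0,-1,0,0.2,0,0,-1,0,0.2])

```text
time_s: 8.3
tool_pos: [0.4949, 0.0889, 0.4716]
ee_rot: [-0.0, 0.644, 0.765, 0.001]
wrist_force: [0.7, 0.1, -0.3]
opening: 0.0511
grip_force: 0.0
```

>>> carry_out(series=[-0.6,-1,-0.2,0,0.2,-0.6,-1,-0.2,0,0.2,-0.6,-1,-0.2,0,0.2,-0.6,-1,-0.2,0,0.2,-0.6,-1,-0.2,0,0.2,-0.6,-1,-0.2,0,0.2,-0.6,-1,-0.2,0,0.2,-0.6,-1,-0.2,0,0.2])

```text
time_s: 9.1
tool_pos: [0.2825, -0.0946, 0.516]
ee_rot: [0.001, 0.644, 0.765, 0.001]
wrist_force: [0.1, -1.3, -0.5]
opening: 0.0512
grip_force: 0.0
```

>>> carry_out(series=[-0.6,-1,0,0,0.2,-0.6,-1,0,0,0.2,-0.6,-1,0,0,0.2,-0.6,-1,0,0,0.2,-0.6,-1,0,0,0.2,-0.6,-1,0,0,0.2,-0.6,-1,0,0,0.2,-0.4,-0.9,0,0,0.2])

```text
time_s: 9.9
tool_pos: [0.0728, -0.2717, 0.5117]
ee_rot: [0.002, 0.644, 0.765, 0.001]
wrist_force: [0.1, -0.7, 0.5]
opening: 0.0515
grip_force: 0.0
```

```bash
cat >> h.py <<'E'
def st():
    s=env.get_state();p=s['tool_pos'];q=s['ee_rot'];m=R.from_quat(q[[1,2,3,0]]).as_matrix()
    print(s['time_s'],'p',p.round(4),'mach',((p[:2]-O)@D).round(4),((p[:2]-O)@L).round(4),'j',s['joint_positions'].round(3),'f',s['wrist_force'].round(1)); print(m.round(3)); return p,m
E
python3 -c "
from h import *
st()"
```

```text
9.9 p [ 0.0728 -0.2717  0.5117] mach 0.0768 -0.4793 j [-1.314 -0.09   0.482  2.141  0.004  0.087] f [ 0.1 -0.7  0.5]
[[-0.169  0.986  0.004]
 [ 0.986  0.169 -0.001]
 [-0.002  0.004 -1.   ]]
```

>>> carry_out(series=[0,0,-1,0,0.2,0,0,-1,0,0.2,0,0,-1,0,0.2])

```text
time_s: 10.2
tool_pos: [0.0765, -0.2781, 0.5346]
ee_rot: [0.028, 0.644, 0.765, -0.017]
wrist_force: [-0.4, 1.4, -0.1]
opening: 0.0515
grip_force: 0.0
```

```bash
python3 -c "
from h import *
st()"
```

```text
10.2 p [ 0.0765 -0.2781  0.5346] mach 0.0837 -0.4768 j [-1.307 -0.098  0.545  2.149  0.004  0.092] f [-0.4  1.4 -0.1]
[[-0.17   0.985  0.021]
 [ 0.983  0.171 -0.061]
 [-0.064  0.01  -0.998]]
```

>>> carry_out(series=[0,0,-1,0,0.2,0,0,-1,0,0.2,0,0,-1,0,0.2,0,0,-1,0,0.2,0,0,-1,0,0.2,0,0,-1,0,0.2])

```text
time_s: 10.8
tool_pos: [0.0763, -0.2807, 0.5758]
ee_rot: [0.079, 0.642, 0.761, -0.053]
wrist_force: [-0.7, -0.1, -0.3]
opening: 0.0509
grip_force: 0.0
```

```bash
python3 -c "
from h import *
st()"
```

```text
10.8 p [ 0.0763 -0.2807  0.5758] mach 0.0863 -0.4774 j [-1.309 -0.138  0.63   2.149  0.003  0.092] f [-0.7 -0.1 -0.3]
[[-0.164  0.985  0.052]
 [ 0.968  0.171 -0.181]
 [-0.187  0.021 -0.982]]
```

>>> carry_out(series=[0,0,-1,0,0.2,0,0,-1,0,0.2,0,0,-1,0,0.2,0,0,-1,0,0.2,0,0,-1,0,0.2,0,0,-1,0,0.2,0,0,-1,0,0.2,0,0,-1,0,0.2])

```text
time_s: 11.6
tool_pos: [0.071, -0.2606, 0.6313]
ee_rot: [0.148, 0.634, 0.752, -0.101]
wrist_force: [1.1, 0.2, 0.2]
opening: 0.0512
grip_force: 0.0
```

```bash
python3 -c "
from h import *
st()"
```

```text
11.6 p [ 0.071  -0.2606  0.6313] mach 0.0656 -0.4791 j [-1.308 -0.224  0.715  2.149  0.003  0.094] f [1.1 0.2 0.2]
[[-0.152  0.984  0.094]
 [ 0.924  0.175 -0.34 ]
 [-0.351  0.036 -0.936]]
```

>>> carry_out(series=[0,0,-1,0,0.2,0,0,-1,0,0.2,0,0,-1,0,0.2,0,0,-1,0,0.2,0,0,-1,0,0.2,0,0,-1,0,0.2,0,0,-1,0,0.2,0,0,-1,0,0.2])

```text
time_s: 12.4
tool_pos: [0.0601, -0.2191, 0.6821]
ee_rot: [0.216, 0.622, 0.737, -0.149]
wrist_force: [0.8, -0.3, 1.0]
opening: 0.0509
grip_force: 0.0
```

>>> carry_out(series=[0,0,-1,0,0.2,0,0,-1,0,0.2,0,0,-1,0,0.2,0,0,-1,0,0.2,0,0,-1,0,0.2,0,0,-1,0,0.2])

```text
time_s: 13.0
tool_pos: [0.0594, -0.1913, 0.7646]
ee_rot: [0.312, 0.6, 0.707, -0.206]
wrist_force: [-1.0, 1.0, -0.1]
opening: 0.0508
grip_force: 0.0
```

```bash
python3 -c "
from h import *
st()"
```

```text
13.0 p [ 0.0594 -0.1913  0.7646] mach -0.0047 -0.4787 j [-1.393 -0.385  0.957  2.149  0.073  0.043] f [-1.   1.  -0.1]
[[-0.086  0.977  0.194]
 [ 0.72   0.195 -0.666]
 [-0.689  0.082 -0.72 ]]
```

```bash
cat >> h.py <<'E'
def to(*targets):
    p,m=st()
    for t in targets:
        d=m.T@(np.array(t)-p)/.03; print(t,'units',d.round(2),'rows>=',np.abs(d).max().round(1)); p=np.array(t)
E
python3 -c "
from h import *
to((.16,-.30,.68),(.32,-.30,.64),(.49,.05,.40))"
```

```text
13.0 p [ 0.0594 -0.1913  0.7646] mach -0.0047 -0.4787 j [-1.393 -0.385  0.957  2.149  0.073  0.043] f [-1.   1.  -0.1]
[[-0.086  0.977  0.194]
 [ 0.72   0.195 -0.666]
 [-0.689  0.082 -0.72 ]]
(0.16, -0.3, 0.68) units [-0.95  2.34  5.09] rows>= 5.1
(0.32, -0.3, 0.64) units [0.46 5.1  1.99] rows>= 5.1
(0.49, 0.05, 0.4) units [13.42  7.16 -0.91] rows>= 13.4
```

>>> carry_out(series=[-0.1,0.2,0.7,0,0.2,-0.2,0.3,0.9,0,0.2,-0.2,0.4,0.9,0,0.2,-0.2,0.5,0.9,0,0.2,-0.2,0.5,0.9,0,0.2,0,0.5,0.8,0,0.2])

```text
time_s: 13.6
tool_pos: [0.0653, -0.1962, 0.6938]
ee_rot: [0.265, 0.616, 0.725, -0.158]
wrist_force: [-0.4, 0.7, 0.1]
opening: 0.0516
grip_force: 0.0
```

```bash
python3 -c "
from h import *
to((.32,-.30,.64),(.49,.05,.40))"
```

```text
13.6 p [ 0.0653 -0.1962  0.6938] mach 0.0012 -0.4737 j [-1.402 -0.426  0.72   2.097  0.093  0.037] f [-0.4  0.7  0.1]
[[-0.1    0.977  0.189]
 [ 0.81   0.191 -0.555]
 [-0.578  0.097 -0.81 ]]
(0.32, -0.3, 0.64) units [-2.62  7.46  4.98] rows>= 7.5
(0.49, 0.05, 0.4) units [13.5   6.98  1.08] rows>= 13.5
```

```bash
python3 -c "
from h import *
to((.085,-.31,.68))"
```

```text
13.6 p [ 0.0653 -0.1962  0.6938] mach 0.0012 -0.4737 j [-1.402 -0.426  0.72   2.097  0.093  0.037] f [-0.4  0.7  0.1]
[[-0.1    0.977  0.189]
 [ 0.81   0.191 -0.555]
 [-0.578  0.097 -0.81 ]]
(0.085, -0.31, 0.68) units [-2.87 -0.13  2.6 ] rows>= 2.9
```

>>> carry_out(series=[-0.5,-0.05,0.5,0,0.2,-0.5,-0.05,0.5,0,0.2,-0.5,-0.05,0.5,0,0.2])

```text
time_s: 13.9
tool_pos: [0.0796, -0.2579, 0.6829]
ee_rot: [0.266, 0.609, 0.731, -0.155]
wrist_force: [-0.0, -0.5, -0.1]
opening: 0.0512
grip_force: 0.0
```

```bash
python3 -c "
from h import *
to((.085,-.31,.68))"
```

```text
13.9 p [ 0.0796 -0.2579  0.6829] mach 0.0644 -0.4702 j [-1.409 -0.376  0.653  1.981  0.11   0.014] f [-0.  -0.5 -0.1]
[[-0.118  0.973  0.201]
 [ 0.808  0.211 -0.551]
 [-0.578  0.097 -0.81 ]]
(0.085, -0.31, 0.68) units [-1.37 -0.2   1.07] rows>= 1.4
```

>>> carry_out(series=[-0.6,0,0.6,0,0.2,-0.6,0,0.6,0,0.2,-0.6,0.1,0.6,0,0.2,-0.4,0.3,0.6,0,0.2,-0.2,0.5,0.5,0,0.2,0,0.6,0.3,0,0.2,0,0.7,0.1,0,0.2,0,0.8,0,0,0.2])

```text
time_s: 14.7
tool_pos: [0.1948, -0.3516, 0.6522]
ee_rot: [0.265, 0.61, 0.73, -0.155]
wrist_force: [-0.4, -0.1, -0.3]
opening: 0.0509
grip_force: 0.0
```

```bash
python3 -c "
from h import *
to((.36,-.28,.58),(.49,.055,.40))"
```

```text
14.7 p [ 0.1948 -0.3516  0.6522] mach 0.1764 -0.3728 j [-0.914 -0.23   0.579  1.778 -0.18   0.422] f [-0.4 -0.1 -0.3]
[[-0.115  0.973  0.198]
 [ 0.809  0.207 -0.55 ]
 [-0.576  0.097 -0.811]]
(0.36, -0.28, 0.58) units [2.69 5.62 1.73] rows>= 5.6
(0.49, 0.055, 0.4) units [12.    5.95 -0.41] rows>= 12.0
```

Well-behaved now. On to a point above and in front of the cup.

>>> carry_out(series=[0.5,1,0.3,0,0.2,0.5,1,0.3,0,0.2,0.5,1,0.3,0,0.2,0.5,0.9,0.3,0,0.2,0.5,0.9,0.3,0,0.2,0.2,0.8,0.2,0,0.2,1,0.5,0,0,0.2,1,0.5,0,0,0.2])

```text
time_s: 15.5
tool_pos: [0.3817, -0.2238, 0.5484]
ee_rot: [0.265, 0.61, 0.73, -0.155]
wrist_force: [0.1, -0.0, -0.6]
opening: 0.0512
grip_force: 0.0
```

>>> carry_out(series=[1,0.5,0,0,0.2,1,0.5,0,0,0.2,1,0.5,0,0,0.2,1,0.5,0,0,0.2,1,0.5,0,0,0.2,1,0.5,0,0,0.2,1,0.5,0,0,0.2,1,0.5,0,0,0.2])

```text
time_s: 16.3
tool_pos: [0.4704, -0.0042, 0.4218]
ee_rot: [0.266, 0.61, 0.731, -0.155]
wrist_force: [0.4, -0.1, -0.1]
opening: 0.051
grip_force: 0.0
```

```bash
python3 -c "
from h import *
t=O-.17*D
to((*t,.15),(*t,.025))"
```

```text
16.3 p [ 0.4704 -0.0042  0.4218] mach -0.1187 -0.0419 j [ 0.423  0.126  0.277  1.776 -0.623  1.831] f [ 0.4 -0.1 -0.1]
[[-0.115  0.973  0.199]
 [ 0.809  0.209 -0.55 ]
 [-0.577  0.098 -0.811]]
(np.float64(0.50293), np.float64(0.05345000000000001), 0.15) units [6.65 0.57 6.51] rows>= 6.7
(np.float64(0.50293), np.float64(0.05345000000000001), 0.025) units [ 2.4  -0.41  3.38] rows>= 3.4
```

>>> carry_out(series=[0.95,0.1,0.95,0,0.2,0.95,0.1,0.95,0,0.2,0.95,0.1,0.95,0,0.2,0.95,0.1,0.95,0,0.2,0.95,0.1,0.95,0,0.2,0.95,0.1,0.95,0,0.2,0.95,0,0.8,0,0.2,0.6,-0.1,0.8,0,0.2])

```text
time_s: 17.1
tool_pos: [0.503, 0.0537, 0.1186]
ee_rot: [0.265, 0.609, 0.731, -0.155]
wrist_force: [0.5, 0.5, -0.3]
opening: 0.0514
grip_force: 0.0
```

>>> carry_out(series=[0.6,-0.1,0.85,0,0.2,0.6,-0.1,0.85,0,0.2,0.55,-0.1,0.8,0,0.2])

```text
time_s: 17.4
tool_pos: [0.5032, 0.0524, 0.0275]
ee_rot: [0.265, 0.61, 0.731, -0.155]
wrist_force: [0.6, 0.4, -1.2]
opening: 0.0509
grip_force: 0.0
```

```bash
python3 -c "
from h import *
t=O-.17*D
to((*t,.028),(*(O-.12*D),.028),(*(O-.058*D),.028)); cup([.5185,-.04],'5')"
```

```text
17.4 p [0.5032 0.0524 0.0275] mach -0.1688 0.0001 j [ 0.5    0.484 -0.316  0.88  -0.616  1.925] f [ 0.6  0.4 -1.2]
[[-0.115  0.973  0.199]
 [ 0.809  0.208 -0.55 ]
 [-0.576  0.097 -0.811]]
(np.float64(0.50293), np.float64(0.05345000000000001), 0.028) units [ 0.02 -0.   -0.04] rows>= 0.0
(np.float64(0.51148), np.float64(0.004199999999999995), 0.028) units [-1.36 -0.06  0.96] rows>= 1.4
(np.float64(0.522082), np.float64(-0.056870000000000004), 0.028) units [-1.69 -0.08  1.19] rows>= 1.7
top 99 [ 0.5207 -0.039 ] 0.04187865967004082 machine -0.0758 0.0017
side 137 [ 0.5162 -0.0394] 0.04426407228899174 machine -0.0762 -0.0028
```

View pics/side5.png

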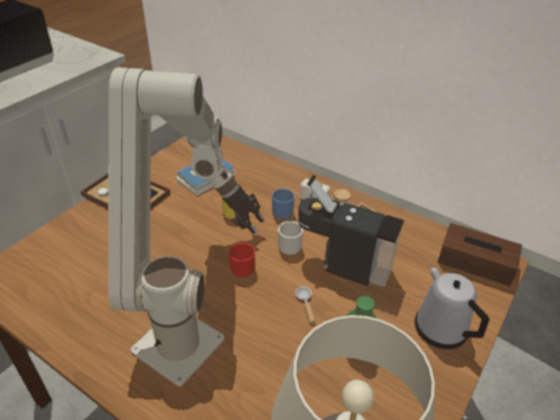

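>>> carry_out(series=[-0.34,-0.01,0.24,0,0.2,-0.34,-0.01,0.24,0,0.2,-0.34,-0.01,0.24,0,0.2,-0.3,-0.01,0.21,0,0.2,-0.3,-0.01,0.21,0,0.2,-0.3,-0.01,0.21,0,0.2,-0.3,-0.01,0.21,0,0.2,-0.15,-0.01,0.105,0,0.2])

```text
time_s: 18.3
tool_pos: [0.5197, -0.0338, 0.0295]
ee_rot: [0.266, 0.61, 0.73, -0.154]
wrist_force: [-0.4, 3.2, 1.3]
opening: 0.0513
grip_force: 1.4
```

```bash
cat > side.py <<'E'
from h import *
import sys
# white cup centre via side view: visible near side wall/rim, fixed-radius circle fit to points z .02-.086
from scipy.optimize import least_squares
def wall(c0,n):
    im,d=env.grab_frame(n); q=cloud(n,d).reshape(-1,3); hsv=cv2.cvtColor(im,cv2.COLOR_RGB2HSV).reshape(-1,3)
    r=np.hypot(*(q[:,:2]-c0).T)
    m=(r<.055)&(q[:,2]>.02)&(q[:,2]<.088)&(hsv[:,1]<70)&(hsv[:,2]>90)
    s=q[m][:,:2]
    f=lambda c:np.minimum(abs(np.hypot(*(s-c).T)-.042),abs(np.hypot(*(s-c).T)-.038))
    c=least_squares(f,c0,loss='soft_l1',f_scale=.002).x
    print(n,m.sum(),c.round(4),'mach',((c-O)@D*1e3).round(1),((c-O)@L*1e3).round(1),'zmax',np.percentile(q[m][:,2],98).round(3),'res',np.median(f(c)).round(4)); return im
p,m=st(); x=p[:2]+.044*D
for n in('side','top'):
    im=wall(x,n)
    if len(sys.argv)>1: cv2.imwrite(f'pics/{n}{sys.argv[1]}.png',im[...,::-1])
E
python3 side.py 6
```

```text
18.3 p [ 0.5197 -0.0338  0.0295] mach -0.0811 0.0016 j [ 0.324  0.431 -0.402  0.72  -0.624  1.71 ] f [-0.4  3.2  1.3]
[[-0.114  0.973  0.2  ]
 [ 0.809  0.208 -0.549]
 [-0.576  0.099 -0.811]]
side 400 [ 0.5165 -0.0528] mach -63.0 -4.8 zmax 0.085 res 0.0012
top 92 [ 0.5167 -0.0532] mach -62.5 -4.7 zmax 0.087 res 0.0008
```

```bash
python3 -c "
from h import *
im=cv2.imread('pics/side6.png'); cv2.imwrite('pics/c6.png',cv2.resize(im[160:280,220:380],None,fx=5,fy=5,interpolation=2))
# project expected cup circles
c=env.camera_info('side');q=np.array(c['rotation']);r=R.from_quat(q[[1,2,3,0]])
for xm in(-.06,-.04,-.02,0):
    P=np.array([*(O+xm*D),.042]);v=r.inv().apply(P-c['position']); u=np.array([c['cx']+c['fx']*v[0]/-v[2],c['cy']-c['fy']*v[1]/-v[2]]);print(xm,u.round(1),((u-[220,160])*5).round())
"
```

```text
-0.06 [294.3 239.7] [371. 398.]
-0.04 [299.6 241.4] [398. 407.]
-0.02 [305.  243.2] [425. 416.]
0 [310.5 245. ] [452. 425.]
```

View pics/c6.png

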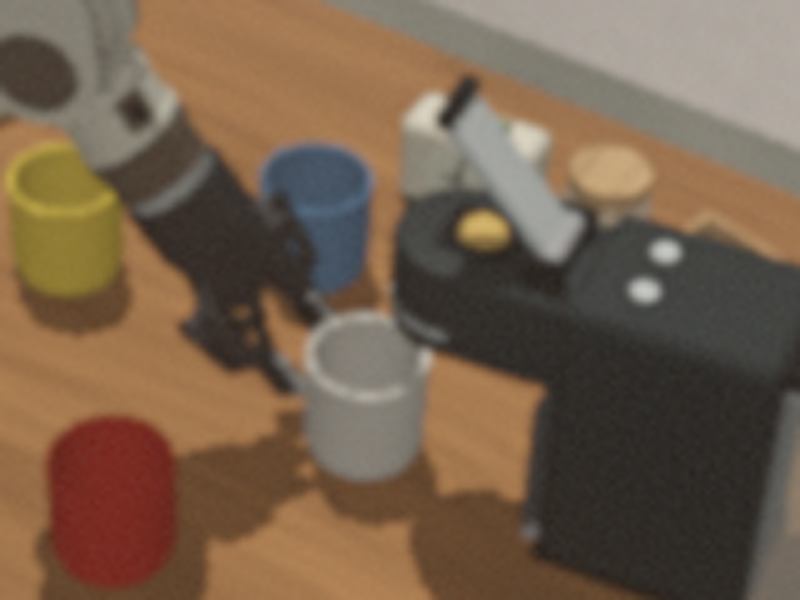

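```bash
cat >> h.py <<'E'
def px(n,P):
    c=env.camera_info(n);q=np.array(c['rotation']);v=R.from_quat(q[[1,2,3,0]]).inv().apply(np.atleast_2d(P)-c['position'])
    return np.c_[c['cx']+c['fx']*v[:,0]/-v[:,2],c['cy']-c['fy']*v[:,1]/-v[:,2]]
E
python3 -c "
from h import *
p,m=st()
pts=[p, p+m@[0,.03,-.006], p+m@[0,-.03,-.006], p+m@[0,-.03,-.05]]
print(((px('side',pts)-[220,160])*5).round()); print(px('top',pts).round())
for xm in(-.06,-.04):
  C=O+xm*D; th=np.linspace(0,6.28,400)
  for z in(.084,.0): 
    e=(px('side',np.c_[C[0]+.042*np.cos(th),C[1]+.042*np.sin(th),z+0*th])-[220,160])*5; print(xm,z,e.min(0).round(),e.max(0).round())
"
```

```text
18.4 p [ 0.5193 -0.034   0.0295] mach -0.081 0.0012 j [ 0.324  0.431 -0.402  0.721 -0.625  1.711] f [0.8 1.  0. ]
[[-0.114  0.973  0.199]
 [ 0.809  0.207 -0.55 ]
 [-0.577  0.098 -0.811]]
[[344. 401.]
 [355. 365.]
 [323. 426.]
 [287. 381.]]
[[288. 224.]
 [285. 215.]
 [289. 233.]
 [282. 235.]]
-0.06 0.084 [312. 312.] [436. 397.]
-0.06 0.0 [309. 400.] [429. 485.]
-0.04 0.084 [339. 321.] [463. 406.]
-0.04 0.0 [335. 408.] [456. 494.]
```

```bash
python3 -c "
from h import *
p,m=st()
for n in('side','top'):
    im,d=env.grab_frame(n); q=cloud(n,d).reshape(-1,3); t=(q-p)@m
    for s in(1,-1):
        for z in range(-80,20,10):
            k=(t[:,2]*1e3>=z)&(t[:,2]*1e3<z+10)&(s*t[:,1]>.012)&(s*t[:,1]<.06)&(abs(t[:,0])<.03)&(q[:,2]>.012)
            if k.sum()>2: print(n,s,z,k.sum(),'y',(t[k,1]*1e3).min().round(),(t[k,1]*1e3).max().round(),'x',(t[k,0]*1e3).min().round(),(t[k,0]*1e3).max().round(), im.reshape(-1,3)[k].mean(0).round())
"
```

```text
18.4 p [ 0.5193 -0.034   0.0295] mach -0.081 0.0012 j [ 0.324  0.431 -0.402  0.721 -0.625  1.711] f [0.8 1.  0. ]
[[-0.114  0.973  0.199]
 [ 0.809  0.207 -0.55 ]
 [-0.577  0.098 -0.811]]
side 1 -80 16 y 20.0 34.0 x -14.0 8.0 [71. 65. 60.]
side 1 -70 18 y 21.0 35.0 x -14.0 9.0 [67. 59. 52.]
side 1 -60 20 y 13.0 37.0 x -20.0 12.0 [106.  97.  88.]
side 1 -50 20 y 12.0 37.0 x -28.0 9.0 [136. 129. 120.]
side 1 -40 24 y 14.0 40.0 x -30.0 -2.0 [134. 128. 119.]
side 1 -30 22 y 13.0 38.0 x -30.0 4.0 [133. 127. 118.]
side 1 -20 31 y 12.0 39.0 x -28.0 14.0 [134. 129. 120.]
side 1 -10 30 y 15.0 39.0 x -28.0 14.0 [135. 129. 120.]
side 1 0 24 y 25.0 38.0 x -29.0 15.0 [134. 129. 120.]
side 1 10 21 y 24.0 38.0 x -29.0 16.0 [141. 135. 126.]
side -1 -80 13 y -44.0 -26.0 x -10.0 0.0 [87. 74. 64.]
side -1 -70 19 y -43.0 -25.0 x -17.0 4.0 [95. 81. 70.]
side -1 -60 22 y -44.0 -12.0 x -29.0 6.0 [116. 105.  95.]
side -1 -50 19 y -43.0 -24.0 x -28.0 4.0 [126. 112.  99.]
side -1 -40 12 y -40.0 -28.0 x -29.0 -8.0 [121. 115. 106.]
side -1 -30 14 y -45.0 -28.0 x -27.0 4.0 [123. 116. 108.]
side -1 -20 18 y -45.0 
[... 557 characters left out ...]
5.0 -4.0 [125. 117. 107.]
top 1 0 5 y 17.0 36.0 x -20.0 16.0 [143. 134. 123.]
top 1 10 13 y 13.0 35.0 x -27.0 16.0 [138. 129. 118.]
top -1 -80 5 y -40.0 -27.0 x -14.0 -6.0 [102.  94.  88.]
top -1 -70 12 y -38.0 -15.0 x -21.0 -6.0 [106.  93.  84.]
top -1 -60 11 y -36.0 -15.0 x -27.0 -6.0 [171. 164. 155.]
top -1 -50 11 y -37.0 -21.0 x -27.0 -5.0 [144. 135. 125.]
top -1 -40 5 y -35.0 -17.0 x -25.0 -3.0 [133. 124. 114.]
top -1 -30 6 y -41.0 -13.0 x -29.0 6.0 [129. 120. 110.]
top -1 -20 8 y -42.0 -16.0 x -30.0 14.0 [122. 111. 101.]
top -1 -10 4 y -43.0 -23.0 x -26.0 23.0 [132. 114.  99.]
top -1 0 7 y -45.0 -35.0 x -24.0 11.0 [124. 111.  98.]
top -1 10 9 y -46.0 -16.0 x -29.0 12.0 [189. 180. 168.]
```

>>> carry_out(series=[-0.25,-0.02,0.22,0,0.2,-0.25,-0.02,0.22,0,0.2,-0.25,-0.02,0.22,0,0.2,-0.2,-0.01,0.15,0,0.2,-0.05,0,0.03,0,0.2])

```text
time_s: 19.0
tool_pos: [0.5258, -0.0727, 0.0261]
ee_rot: [0.266, 0.61, 0.73, -0.155]
wrist_force: [-1.2, 4.2, 3.9]
opening: 0.0515
grip_force: 2.9
```

```bash
sed -i 's/x=p\[:2\]+.044\*D/x=p[:2]+.02*D/' side.py; python3 side.py 7
```

```text
19.0 p [ 0.5258 -0.0727  0.0261] mach -0.0417 0.0009 j [ 0.242  0.421 -0.433  0.641 -0.621  1.61 ] f [-1.2  4.2  3.9]
[[-0.114  0.973  0.199]
 [ 0.809  0.207 -0.55 ]
 [-0.577  0.098 -0.811]]
side 582 [ 0.5222 -0.0907] mach -24.7 -5.7 zmax 0.085 res 0.0011
top 115 [ 0.5264 -0.0898] mach -24.8 -1.3 zmax 0.087 res 0.0008
```

>>> carry_out(series=[-0.2,0.03,0.14,0,0.2,-0.2,0.03,0.14,0,0.2,-0.15,0.03,0.1,0,0.2,-0.08,0.01,0.06,0,0.2,0,0,0,0,0.2])

```text
time_s: 19.6
tool_pos: [0.5328, -0.0945, 0.026]
ee_rot: [0.265, 0.61, 0.73, -0.155]
wrist_force: [0.2, -0.4, -0.9]
opening: 0.051
grip_force: 0.5
```

```bash
python3 side.py 8
```

```text
19.6 p [ 0.5328 -0.0945  0.026 ] mach -0.0191 0.0041 j [ 0.194  0.421 -0.435  0.607 -0.617  1.551] f [ 0.2 -0.4 -0.9]
[[-0.115  0.974  0.198]
 [ 0.809  0.207 -0.551]
 [-0.577  0.097 -0.811]]
side 570 [ 0.5297 -0.1133] mach -1.1 -2.2 zmax 0.085 res 0.0011
top 76 [ 0.5326 -0.1085] mach -5.3 1.6 zmax 0.087 res 0.0009
```

>>> carry_out(series=[-0.05,0,0.035,0,0.2,0,0,0,0,0.2,0.3,0,-0.2,0,0.2,0.6,0.02,-0.42,0,0.2,0.8,0.03,-0.6,0,0.2,0.8,0.03,-0.6,0,0.2])

```text
time_s: 20.3
tool_pos: [0.5163, -0.003, 0.0279]
ee_rot: [0.266, 0.61, 0.73, -0.155]
wrist_force: [0.0, 0.9, 0.4]
opening: 0.0511
grip_force: 0.0
```

```bash
sed -i 's/x=p\[:2\]+.02\*D/x=O/' side.py; python3 side.py 9; python3 -c "
from h import *
im=cv2.imread('pics/side9.png'); cv2.imwrite('pics/c9.png',cv2.resize(im[150:290,220:400],None,fx=4,fy=4,interpolation=2))
d=D;a=.835
for a in(.83,.4,0): 
  x=.062-.114*np.cos(a)-.009*np.sin(a)*1; z=.226+.114*np.sin(a)+.009*np.cos(a); print(a,x,z,O+x*D)
"
```

```text
20.3 p [ 0.5163 -0.003   0.0279] mach -0.112 0.0035 j [ 0.387  0.452 -0.37   0.776 -0.625  1.788] f [0.  0.9 0.4]
[[-0.114  0.973  0.199]
 [ 0.809  0.208 -0.55 ]
 [-0.577  0.098 -0.811]]
side 553 [ 0.5301 -0.1148] mach 0.5 -2.0 zmax 0.085 res 0.0011
top 66 [ 0.5343 -0.114 ] mach 0.4 2.2 zmax 0.088 res 0.0005
0.83 -0.021577218988114127 0.31619805814717716 [ 0.5283103  -0.09274644]
0.4 -0.04650571839710676 0.2786832399692121 [ 0.52404752 -0.06819187]
0 -0.052000000000000005 0.23500000000000001 [ 0.523108 -0.06278 ]
```

View pics/c9.png

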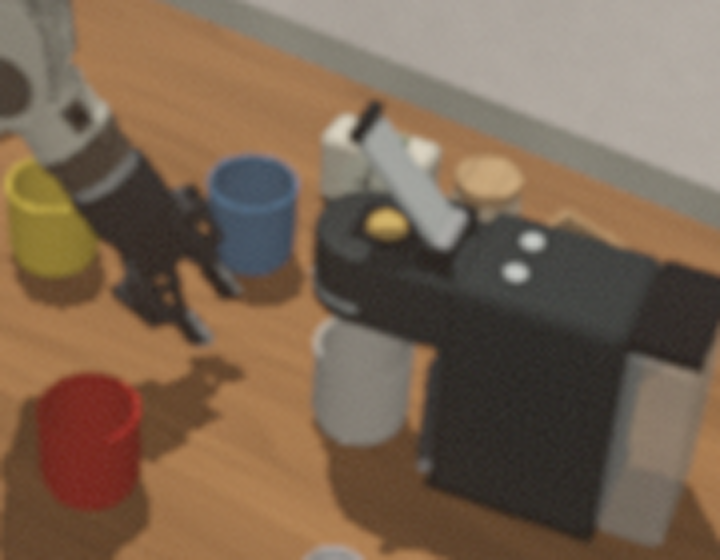

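```bash
python3 -c "
from h import *
M=lambda x,z:(*(O+x*D),z)
to(M(-.112,.43),M(.035,.43),M(.035,.335),M(.010,.305),M(-.012,.27),M(-.024,.2365))"
```

```text
20.4 p [ 5.174e-01 -4.000e-04  2.790e-02] mach -0.1144 0.005 j [ 0.39   0.453 -0.369  0.775 -0.624  1.785] f [ 0.4 -0.1  0.4]
[[-0.119  0.972  0.203]
 [ 0.809  0.213 -0.548]
 [-0.576  0.099 -0.811]]
(np.float64(0.512848), np.float64(-0.0036800000000000027), 0.43) units [ -7.79   1.15 -10.85] rows>= 10.8
(np.float64(0.537985), np.float64(-0.14847500000000002), 0.43) units [-4.   -0.21  2.82] rows>= 4.0
(np.float64(0.537985), np.float64(-0.14847500000000002), 0.335) units [ 1.82 -0.31  2.57] rows>= 2.6
(np.float64(0.53371), np.float64(-0.12385), 0.305) units [ 1.26 -0.06  0.33] rows>= 1.3
(np.float64(0.529948), np.float64(-0.10218), 0.27) units [ 1.27 -0.08  0.53] rows>= 1.3
(np.float64(0.527896), np.float64(-0.09036), 0.2365) units [ 0.97 -0.09  0.68] rows>= 1.0
```

>>> carry_out(series=[-0.7,0.1,-1,0,-1,-0.7,0.1,-1,0,-1,-0.7,0.1,-1,0,-1,-0.7,0.1,-1,0,-1,-0.7,0.1,-1,0,-1,-0.7,0.1,-1,0,-1,-0.7,0.1,-1,0,-1,-0.7,0.1,-1,0,-1])

```text
time_s: 21.2
tool_pos: [0.5112, -0.0034, 0.3233]
ee_rot: [0.266, 0.61, 0.73, -0.155]
wrist_force: [1.4, -0.0, -0.0]
opening: -0.0
grip_force: 0.0
```

>>> carry_out(series=[-0.7,0.1,-1,0,-1,-0.7,0.1,-1,0,-1,-0.8,0.1,-0.8,0,-1,-0.8,0,0.5,0,-1,-0.8,0,0.5,0,-1,-0.8,0,0.6,0,-1,-0.8,-0.1,0.6,0,-1,-0.8,-0.1,0.6,0,-1])

```text
time_s: 22.0
tool_pos: [0.5358, -0.1543, 0.4292]
ee_rot: [0.266, 0.61, 0.73, -0.155]
wrist_force: [-0.2, 0.0, 0.7]
opening: 0.0002
grip_force: 0.0
```

```bash
python3 -c "
from h import *
M=lambda x,z:(*(O+x*D),z)
to(M(.035,.335),M(.010,.305),M(-.012,.27),M(-.024,.2365))"
```

```text
22.0 p [ 0.5358 -0.1543  0.4292] mach 0.0403 -0.0032 j [ 0.067  0.132  0.298  1.54  -0.598  1.398] f [-0.2  0.   0.7]
[[-0.115  0.973  0.199]
 [ 0.808  0.208 -0.551]
 [-0.577  0.098 -0.811]]
(np.float64(0.537985), np.float64(-0.14847500000000002), 0.335) units [ 1.96 -0.19  2.45] rows>= 2.5
(np.float64(0.53371), np.float64(-0.12385), 0.305) units [ 1.26 -0.07  0.33] rows>= 1.3
(np.float64(0.529948), np.float64(-0.10218), 0.27) units [ 1.27 -0.09  0.52] rows>= 1.3
(np.float64(0.527896), np.float64(-0.09036), 0.2365) units [ 0.97 -0.09  0.67] rows>= 1.0
```

>>> carry_out(series=[0.65,-0.05,0.8,0,-1,0.65,-0.05,0.8,0,-1,0.65,-0.05,0.8,0,-1,0.4,0,0.1,0,-1,0.4,0,0.1,0,-1,0.4,0,0.1,0,-1])

```text
time_s: 22.6
tool_pos: [0.5374, -0.1211, 0.3094]
ee_rot: [0.266, 0.61, 0.73, -0.154]
wrist_force: [1.4, -0.0, -0.6]
opening: -0.0004
grip_force: 0.0
```

>>> carry_out(series=[0.4,0,0.17,0,-1,0.4,0,0.17,0,-1,0.4,0,0.17,0,-1,0.3,-0.03,0.2,0,-1,0.3,-0.03,0.2,0,-1])

```text
time_s: 23.1
tool_pos: [0.5341, -0.0932, 0.2541]
ee_rot: [0.266, 0.61, 0.731, -0.155]
wrist_force: [-0.9, -0.4, -0.1]
opening: 0.0001
grip_force: 0.0
```

```bash
cat > lev.py <<'E'
from h import *
p,m=st()
for n in('side','top'):
    im,d=env.grab_frame(n); q=cloud(n,d).reshape(-1,3); r=q[:,:2]-O; a=r@D; b=r@L
    hsv=cv2.cvtColor(im,cv2.COLOR_RGB2HSV).reshape(-1,3)
    k=(abs(b)<.022)&(a>-.05)&(a<.055)&(q[:,2]>.222)&(q[:,2]<.33)&(hsv[:,2]>110)&(hsv[:,1]<60)
    if k.sum()>5: f=np.polyfit(a[k],q[k,2],1); print(n,k.sum(),'lever angle',np.arctan(-f[0]).round(3),'z at hinge',np.polyval(f,.062).round(3))
E
python3 lev.py
```

```text
23.1 p [ 0.5341 -0.0932  0.2541] mach -0.0201 0.0056 j [ 0.196  0.175 -0.098  1.189 -0.617  1.552] f [-0.9 -0.4 -0.1]
[[-0.116  0.973  0.199]
 [ 0.809  0.209 -0.55 ]
 [-0.577  0.097 -0.811]]
side 310 lever angle 0.641 z at hinge 0.243
top 277 lever angle 0.671 z at hinge 0.243
```

```bash
python3 -c "
from h import *
im,d=env.grab_frame('side'); cv2.imwrite('pics/c10.png',cv2.resize(im[150:270,240:400],None,fx=5,fy=5,interpolation=2)[...,::-1])
p,m=st(); print((px('side',[p,p-.02*m[:,2]])-[240,150])*5)"
```

```text
23.25 p [ 0.5337 -0.0936  0.2542] mach -0.0198 0.0052 j [ 0.195  0.175 -0.097  1.191 -0.617  1.551] f [-0.4 -0.5  0.1]
[[-0.117  0.973  0.198]
 [ 0.808  0.209 -0.55 ]
 [-0.577  0.096 -0.811]]
[[345.24864911 219.90634084]
 [328.45447009 196.57651479]]
```

View pics/c10.png

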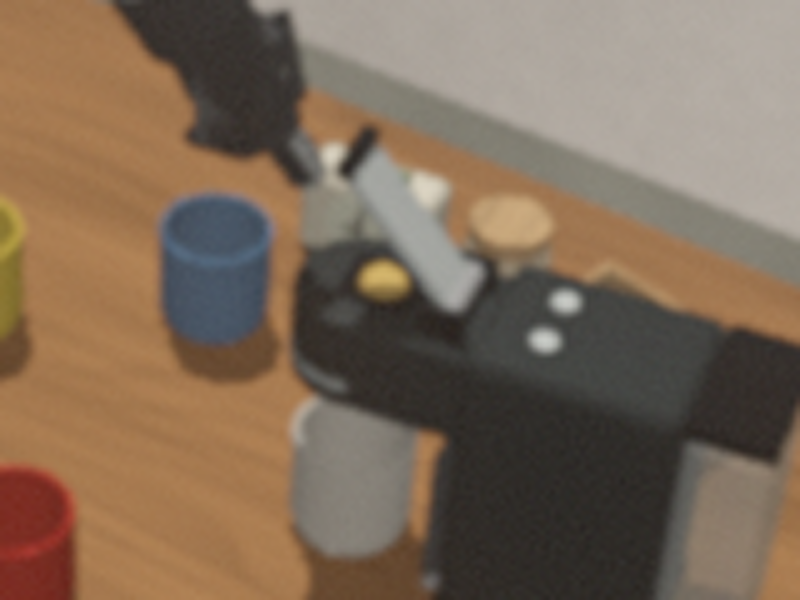

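```bash
python3 -c "
from h import *
M=lambda x,z:(*(O+x*D),z)
to(M(-.072,.327),M(.061,.40),M(.061,.299),M(.036,.269),M(.014,.234),M(.002,.2005))"
```

```text
23.25 p [ 0.5337 -0.0936  0.2542] mach -0.0198 0.0052 j [ 0.195  0.175 -0.097  1.191 -0.617  1.551] f [-0.4 -0.5  0.1]
[[-0.117  0.973  0.198]
 [ 0.808  0.209 -0.55 ]
 [-0.577  0.096 -0.811]]
(np.float64(0.519688), np.float64(-0.04308000000000001), 0.327) units [ 0.02  0.13 -2.99] rows>= 3.0
(np.float64(0.542431), np.float64(-0.174085), 0.4) units [-5.02  0.06  0.58] rows>= 5.0
(np.float64(0.542431), np.float64(-0.174085), 0.299) units [ 1.94 -0.32  2.73] rows>= 2.7
(np.float64(0.5381560000000001), np.float64(-0.14946), 0.269) units [ 1.26 -0.06  0.33] rows>= 1.3
(np.float64(0.534394), np.float64(-0.12779000000000001), 0.234) units [ 1.27 -0.08  0.52] rows>= 1.3
(np.float64(0.532342), np.float64(-0.11597), 0.2005) units [ 0.97 -0.09  0.68] rows>= 1.0
```

>>> carry_out(series=[0,0,-1,0,-1,0,0,-1,0,-1,0,0.1,-1,0,-1,-1,0,0.1,0,-1,-1,0,0.1,0,-1,-1,0,0.1,0,-1,-1,0,0.1,0,-1,-1,0,0.2,0,-1])

```text
time_s: 24.05
tool_pos: [0.5403, -0.1761, 0.4022]
ee_rot: [0.267, 0.61, 0.73, -0.154]
wrist_force: [-0.3, 0.1, -0.0]
opening: 0.0003
grip_force: 0.0
```

>>> carry_out(series=[0.65,-0.1,0.9,0,-1,0.65,-0.1,0.9,0,-1,0.65,-0.1,0.9,0,-1,0.4,0,0.1,0,-1,0.4,0,0.1,0,-1])

```text
time_s: 24.55
tool_pos: [0.5391, -0.1577, 0.2816]
ee_rot: [0.266, 0.61, 0.73, -0.155]
wrist_force: [-0.4, -0.4, 0.7]
opening: -0.0001
grip_force: 0.0
```

```bash
python3 lev.py; python3 -c "
from h import *
M=lambda x,z:(*(O+x*D),z)
to(M(.036,.269),M(.014,.234),M(.002,.2005))"
```

```text
24.55 p [ 0.5391 -0.1577  0.2816] mach 0.0443 -0.0005 j [ 0.06   0.138 -0.074  1.157 -0.596  1.39 ] f [-0.4 -0.4  0.7]
[[-0.114  0.973  0.199]
 [ 0.809  0.207 -0.551]
 [-0.577  0.098 -0.811]]
side 251 lever angle 0.815 z at hinge 0.235
top 115 lever angle 0.988 z at hinge 0.226
24.65 p [ 0.5395 -0.1566  0.2815] mach 0.0433 0.0001 j [ 0.061  0.139 -0.074  1.157 -0.595  1.389] f [-0.1 -0.3  0.8]
[[-0.117  0.973  0.2  ]
 [ 0.809  0.21  -0.55 ]
 [-0.577  0.098 -0.811]]
(np.float64(0.5381560000000001), np.float64(-0.14946), 0.269) units [ 0.44 -0.03  0.2 ] rows>= 0.4
(np.float64(0.534394), np.float64(-0.12779000000000001), 0.234) units [ 1.27 -0.08  0.52] rows>= 1.3
(np.float64(0.532342), np.float64(-0.11597), 0.2005) units [ 0.97 -0.09  0.68] rows>= 1.0
```

>>> carry_out(series=[0.4,0,0.2,0,-1,0.3,0,0.12,0,-1,0.3,0,0.12,0,-1,0.3,-0.03,0.12,0,-1])

```text
time_s: 25.05
tool_pos: [0.5378, -0.1351, 0.2453]
ee_rot: [0.266, 0.61, 0.73, -0.154]
wrist_force: [1.4, -0.1, 2.6]
opening: -0.0001
grip_force: 1.3
```

```bash
python3 lev.py; python3 -c "
from h import *
im,d=env.grab_frame('side'); cv2.imwrite('pics/c11.png',cv2.resize(im[150:270,240:400],None,fx=5,fy=5,interpolation=2)[...,::-1])"
```

```text
25.05 p [ 0.5378 -0.1351  0.2453] mach 0.0217 0.0021 j [ 0.107  0.161 -0.141  1.097 -0.605  1.445] f [ 1.4 -0.1  2.6]
[[-0.114  0.973  0.201]
 [ 0.809  0.209 -0.55 ]
 [-0.577  0.1   -0.811]]
side 270 lever angle 0.552 z at hinge 0.229
top 248 lever angle 0.624 z at hinge 0.226
```

>>> carry_out(series=[0.28,-0.02,0.15,0,-1,0.28,-0.02,0.16,0,-1,0.28,-0.02,0.17,0,-1,0.25,-0.02,0.18,0,-1])

```text
time_s: 25.6
tool_pos: [0.5347, -0.1206, 0.209]
ee_rot: [0.266, 0.61, 0.73, -0.155]
wrist_force: [0.2, -1.4, 2.5]
opening: 0.0
grip_force: 1.1
```

```bash
python3 lev.py
```

```text
25.6 p [ 0.5347 -0.1206  0.209 ] mach 0.0069 0.0016 j [ 0.139  0.189 -0.204  1.031 -0.61   1.483] f [ 0.2 -1.4  2.5]
[[-0.115  0.973  0.199]
 [ 0.808  0.208 -0.551]
 [-0.577  0.097 -0.811]]
side 270 lever angle 0.186 z at hinge 0.226
top 338 lever angle 0.122 z at hinge 0.228
```

>>> carry_out(series=[0.07,-0.01,0.07,0,-1,0.07,-0.01,0.07,0,-1,0.06,-0.01,0.08,0,-1])

```text
time_s: 26.0
tool_pos: [0.5354, -0.1204, 0.2064]
ee_rot: [0.269, 0.609, 0.73, -0.155]
wrist_force: [-18.8, 11.2, 37.6]
opening: -0.0
grip_force: 18.5
```

>>> carry_out(series=[0.04,0,0.055,0,-1])

```text
time_s: 26.1
tool_pos: [0.5356, -0.1204, 0.2062]
ee_rot: [0.27, 0.609, 0.729, -0.155]
wrist_force: [-22.1, 12.5, 42.0]
opening: 0.0001
grip_force: 21.1
```

>>> carry_out(series=[0.04,0,0.055,0,-1])

```text
time_s: 26.2
tool_pos: [0.5358, -0.1204, 0.206]
ee_rot: [0.271, 0.609, 0.729, -0.155]
wrist_force: [-27.5, 17.2, 49.8]
opening: -0.0
grip_force: 25.4
```

```bash
python3 lev.py
```

```text
26.2 p [ 0.5358 -0.1204  0.206 ] mach 0.007 0.0027 j [ 0.143  0.189 -0.217  1.011 -0.618  1.485] f [-27.5  17.2  49.8]
[[-0.112  0.972  0.207]
 [ 0.804  0.211 -0.556]
 [-0.584  0.104 -0.805]]
side 261 lever angle 0.167 z at hinge 0.226
top 334 lever angle 0.12 z at hinge 0.228
```

>>> carry_out(series=[-0.1,0.02,-0.12,0,-1,-0.2,0.02,-0.3,0,-1,-0.4,0,-0.6,0,-1,0,0,-1,0,-1,0,0,-1,0,-1])

```text
time_s: 26.8
tool_pos: [0.5197, -0.0861, 0.2826]
ee_rot: [0.264, 0.61, 0.73, -0.155]
wrist_force: [0.2, 1.4, -0.4]
opening: -0.0001
grip_force: 0.0
```

```bash
python3 lev.py; python3 -c "
from h import *
for n in('side','top'):
    im,d=env.grab_frame(n); q=cloud(n,d).reshape(-1,3); r=q[:,:2]-O; a=r@D; b=r@L
    for x in range(-70,80,10):
        k=(a*1e3>=x)&(a*1e3<x+10)&(abs(b)<.018)&(q[:,2]>.19)&(q[:,2]<.29)
        if k.sum(): print(n,x,k.sum(),np.percentile(q[k,2],[10,50,90]).round(3),im.reshape(-1,3)[k].mean(0).round())
    cv2.imwrite(f'pics/{n}12.png',cv2.resize(im[150:270,240:400] if n=='side' else im[170:250,280:420],None,fx=5,fy=5,interpolation=2)[...,::-1])
"
```

```text
26.8 p [ 0.5197 -0.0861  0.2826] mach -0.0296 -0.0073 j [ 0.216  0.142 -0.062  1.276 -0.617  1.579] f [ 0.2  1.4 -0.4]
[[-0.115  0.974  0.197]
 [ 0.809  0.207 -0.549]
 [-0.576  0.096 -0.812]]
side 309 lever angle 0.114 z at hinge 0.226
top 457 lever angle 0.065 z at hinge 0.229
side -60 22 [0.23  0.234 0.237] [80. 69. 61.]
side -50 29 [0.224 0.231 0.235] [169. 169. 163.]
side -40 28 [0.224 0.23  0.235] [185. 187. 182.]
side -30 27 [0.219 0.231 0.233] [176. 177. 173.]
side -20 30 [0.218 0.231 0.235] [176. 177. 172.]
side -10 28 [0.222 0.231 0.234] [185. 186. 181.]
side 0 25 [0.226 0.23  0.233] [189. 190. 185.]
side 10 25 [0.218 0.23  0.234] [174. 175. 170.]
side 20 31 [0.22  0.231 0.234] [183. 184. 179.]
side 30 28 [0.221 0.23  0.233] [183. 184. 179.]
side 40 21 [0.229 0.232 0.234] [196. 198. 193.]
side 50 21 [0.229 0.232 0.234] [180. 180. 176.]
side 60 31 [0.216 0.231 0.236] [121. 119. 116.]
side 70 24 [0.211 0.214 0.217] [67. 67. 64.]
top -60 6 [0.23  0.235 0.238] [53. 45. 39.]
top -50 13 [0.227 0.23  0.234] [143. 140. 135.]
top -40 34 [0.228 0.232 0.237] [219. 218. 214.]
top -30 46 [0.225 0.23  0.235] [229. 229. 225.]
top -20 44 [0.227 0.231 0.236] [238. 238. 234.]
top -10 45 [0.227 0.233 0.236] [234. 234. 230.]
top 0 40 [0.229 0.231 0.234] [238. 238. 235.]
top 10 46 [0.226 0.231 0.235] [236. 236. 232.]
top 20 45 [0.227 0.233 0.236] [234. 234. 230.]
top 30 41 [0.229 0.233 0.235] [239. 240. 236.]
top 40 43 [0.226 0.231 0.235] [231. 231. 227.]
top 50 44 [0.229 0.234 0.238] [225. 223. 218.]
top 60 30 [0.23  0.233 0.238] [197. 191. 186.]
top 70 37 [0.214 0.216 0.221] [83. 81. 77.]
```

>>> carry_out(series=[0,0,-1,0,-1,0,0,-1,0,-1,0,0,-1,0,-1,0,0,0,0,-1])

```text
time_s: 27.4
tool_pos: [0.5035, -0.0357, 0.357]
ee_rot: [0.266, 0.61, 0.731, -0.154]
wrist_force: [-0.1, 0.7, -0.7]
opening: 0.0002
grip_force: 0.0
```

```bash
python3 side.py 13
```

```text
27.4 p [ 0.5035 -0.0357  0.357 ] mach -0.082 -0.0147 j [ 0.331  0.137  0.124  1.542 -0.624  1.717] f [-0.1  0.7 -0.7]
[[-0.115  0.973  0.202]
 [ 0.809  0.21  -0.549]
 [-0.576  0.1   -0.811]]
side 560 [ 0.5302 -0.1146] mach 0.2 -1.9 zmax 0.085 res 0.0011
top 68 [ 0.5314 -0.1164] mach 2.2 -1.0 zmax 0.087 res 0.0011
```

View pics/side13.png

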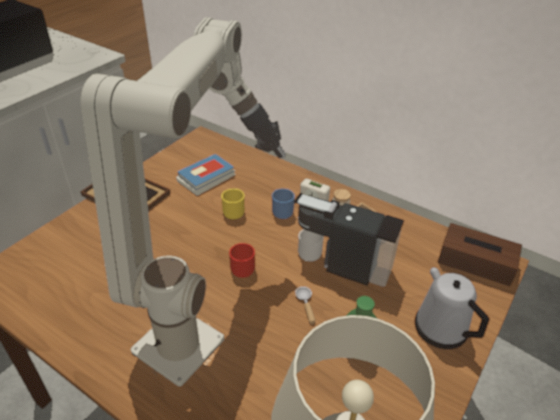

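The picture shows the lever lying level on the head at (318,203). The white cup stands under the spout at (311,245), the gripper is clear, and everything else is where it was.

```bash
python3 -c "
from workcell import env
print(env.finish_job())"
```

```text
the job is handed in; nothing more can be done
None
```

The white cup stands under the spout, measured within about 2 mm of centre, and the lever reads level, so fully down. The job was handed in at about 27.5 s; the largest wrist force I read was about 60 N, in the final press on the lever, and nothing else was moved.

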